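Fit the slotted screen in the spice sifter

ROBOT

A 6-joint arm with a two-finger parallel gripper is mounted at the origin on the work surface. World frame = base frame: x ahead of the robot, y to its left, z up, the work surface at z = 0. Lengths are in m, angles in rad, forces in N, time in s.
With the tool pointing down it reaches from about 0.275 to 0.75 m from the base axis. Payload 10.2 kg.
Tool frame: the origin (TCP) lies between the finger pads; the fingertips stand ctrl.tip_reach ahead of it and the grasp point (between the pads) is the TCP (ctrl.tip_reach is the distance from the TCP to the fingertips, in m); z points along the fingers, y is the line along which they close (so a half turn about z gives the same grasp; the last joint's range is limited). The gripper opens to 85 mm and grips with 20 to 120 N. Pads are 22 mm wide; open, the fingers measure 114 mm over their backs; the gripper's body (76 mm by 85 mm) begins 54 mm behind the grasp point. The pads swing forward as they close: fully open they stand 13 mm farther back than shut.
Start: joints at [-1.51, 0.313, 1.498, -0, 1.331, -0.223], TCP at [0.147, -0.504, 0.25] pointing down, gripper open.
Joint ranges: [-2.94, 2.94], [-0.97, 2.17], [0.19, 2.56], [-1.23, 4.37], [0.02, 3.11], [-2.88, 2.88]. Speed limits (rad/s): [2.39, 2.39, 3.01, 3.14, 3.14, 3.14].

INTERFACE

Orientations are given as [roll, pitch, yaw] about the fixed x, y, z axes, in that order (R = Rz(yaw) Ry(pitch) Rx(roll)).
In Python, from rig import ctrl, vision, close_job gives the robot as it stands.
- The arm moves only by the shell command python3 -m handwheel 'ROWS' [FORCE]. ROWS is JSON, a list of rows, each a list of 7 numbers: the shift along the tool's x, y, z in cm, then the turn, a rotation vector about the tool's x, y, z in rad, then the opening, from 0 (shut) to 1 (fully open). A call has 1 to 8 rows; each row shifts and turns the commanded pose from where the row before left it, along the tool's axes as they then stand; what a row does not reach is not made up. A row lasts 1/10 s, in which the tool goes at most 50 mm and 8.59 degrees, less where a joint would pass 70% of its speed; a pose out of reach is approached as far as the arm can. A call is refused whole if a number of a shift passes 5 or a number of a turn 0.15, either way. A call with a gripper value outside its range is refused whole. The fingers move at their own pace and stop on an object; FORCE is the grip in N (left out, the last holds). Time passes only in rows, so rows that do not move let the fingers close. It gives the time, the measured TCP pose, the force, the opening and the grip force at its end, in the units of the state.
- ctrl.read_state(): the state, without advancing time (a new reading comes with each control period).
- vision.snapshot(name): name is "scene" or "side" or "wrist"; returns (picture, depth): 400x640x3 uint8, red, green, blue; 400x640 float32, m along the optical axis (not along the pixel's ray), 0 where there is no reading.
- vision.camera_model(name): a dict with "K" (3x3 intrinsics, pixels), "rvec" (rotation vector, rad) and "tvec" (3), from world to camera coordinates, as OpenCV has them. Camera axes: x right, y down, z forward; pixel columns grow to the right and rows downward; lengths in m; the calibration is good to about 2 mm. A picture is of the moment at which its call begins: read the wrist's pose just before it. camera_model takes no time and is no camera call; for the wrist camera it gives the pose at the moment of the call.
- close_job(): hands the job in; it is judged then, once.
The state is a dict: "time_s": time; "joint_pos": joint angles; "joint_vel": joint speeds; "joint_efforts": joint torques, N m; "eef_pos": TCP position; "tcp_rot": TCP orientation; "ft_force": force on the tool from outside, world axes, zero at the start; "wrist_torque": the same for the moment, N m; "finger_gap": opening from 0.0 (shut) to 1.0 (fully open); "grasp_force": force on a finger pad.
Only numpy, scipy, OpenCV 4.12 (cv2) and the standard library are available. Lean on these libraries where they do the work, as an engineer would, in place of code of your own. Each camera call takes 0.05 s, during which the arm holds its last target. There are 200 camera calls.

TASK

Fit the slotted sieve screen in the table sifter: slide its two ears down between the spring clips of the end slots until it sits flat and fully home on its seat, then swing the keeper right across over the ear and leave everything released. Feel for the seat and work gently: neither the screen nor your fingers may be forced hard against the sifter. Leave the round-holed screen and the other things on the counter where they stand.

Things in the scene. Friction and masses are not known exactly. Their poses are not given: they have to be found in the camera images.
- sifter: Low table sifter: grey plinth 190 x 340 mm, 54 high, carrying on rubber mounts a steel deck with an open-topped screen box. Origin under the plinth's centre; y along the long side, z up, panel on the -x side, motor at the -y end, keeper at the +y end. The mounts are adjustable: the whole deck may stand up to 7 mm higher or lower and 5.5 mm off along x from the places drawn; it is firm.
- seat (a point): Centre of the seat as drawn, at (0, 0, 100) mm in the sifter's frame, axes as the sifter's: a flat rubber gasket (gives 1 mm for 20 N, 1.5 at most) on which the screen's underside rests. Box inside 116 (x) x 158 (y) mm, walls rising 32 above the seat. Let down level, the screen meets the clips' bulges 10 above the seat; 10 to 20 N takes it past. Till the last 3 mm it sticks by friction.
- slot_plus (a point): Slot in the +y end wall as drawn, at (0, 88, 104) mm in the sifter's frame (ear's top when home). Open-topped; lined on its x sides by sprung steel leaf clips 10 wide, 19 apart (an ear pushes them aside, up to 6 mm each, 1.7 N and 1.2 N more per mm), flared to 25 apart at their tops, 41 above the seat. Near the foot each has a bulge; once the ear is past it the screen is on its seat, held there.
- slot_minus (a point): The same slot and clips in the -y end wall, at (0, -88, 104) mm in the sifter's frame. Outside it, from y = -116 to -166, stands the motor, up to 136 mm above the counter.
- pivot (a point): Pivot of the keeper as drawn, at (45, 104, 111) mm in the sifter's frame, on the keeper's top face. The keeper is a flat steel bar 14 wide, 5 thick, its underside 6 mm above the seat; it reaches 58 from the pivot. A black upright thumb pin (14 across, 24 tall, from 111 to 135 mm) stands on it 50 from the pivot. It moves with the deck, whose place the seated screen shows.
- keeper (a joint): Swing of the keeper in rad. 0: shut at its stop, the bar points along the sifter's -x, over the +y ear, 2 mm above it. It grows as the bar swings outward: at 1.57 it points along +y; at most 1.9. The pin stands at pivot + 50 mm x (-cos q, sin q) in the sifter's x, y. Stays where left; moves with about 1.5 N at the pin. It cannot pass over an ear that is not home.
- screen_slot: Slotted sieve screen, about 0.26 kg: steel plate 100 (x) x 150 (y) x 4 mm with rows of long narrow slots; in the middle of each short side an ear 20 wide, 4 thick, 33 long (tip to tip 216 along y). Origin at the centre of the underside, z up. Black handle bar on top, along y. Either end may go to either slot. Lies on the counter.
- handle (a point): On the slotted screen's handle, 34 mm above its underside, 10 below the handle's top; the handle is 12 thick (x), 70 long (y), its top 44 above the underside.
- screen_round: The other screen, not wanted: same size, shape and handle, but with rows of round 12 mm holes. Leave it.
- bowl: Steel bowl, 124 mm across, 45 high, under the sifter's chute on the +x side. Leave it. Origin under its centre.
- bottle_a: Dark syrup bottle, 60 mm across, 170 high. Leave it. Origin under its centre.
- bottle_b: A second dark bottle, the same. Leave it.
- jar: Jar of turmeric, 64 mm across, 90 high. Leave it. Origin under its centre.
- scoop: Small steel scoop with a wooden handle, 160 mm long, 26 high. Leave it. Origin where handle and blade meet, handle along -x.
Mind the look-alikes: they are no part of the job. What is shaped like the screen_slot but blue or pink is not meant.

How it is judged:
On the way, in this order (a step that is already met when the one before it is completed fails the run):
1. the slotted screen sits flat and fully home on its seat, the keeper not yet across (x of screen_slot in the frame of sifter between -0.0085 and 0.0085 m and y of screen_slot in the frame of sifter between -0.008 and 0.008 m and z of screen_slot in the frame of sifter between 0.0915 and 0.109 m and contact force between screen_slot and gasket above 0.5 N and angle between screen_slot's own z axis and vertical below 0.015 rad and angle between the y axis of screen_slot and the y axis of sifter, either way round below 0.05 rad and value of joint keeper above 0.4 rad), for 0.2 s.
2. the keeper is swung across over the ear, the screen still home (x of screen_slot in the frame of sifter between -0.0085 and 0.0085 m and y of screen_slot in the frame of sifter between -0.008 and 0.008 m and z of screen_slot in the frame of sifter between 0.0915 and 0.109 m and contact force between screen_slot and gasket above 0.5 N and angle between screen_slot's own z axis and vertical below 0.015 rad and angle between the y axis of screen_slot and the y axis of sifter, either way round below 0.05 rad and value of joint keeper below 0.12 rad), for 0.2 s.
At the end, for the whole second after the job is handed in: The slotted screen lies at rest, flat (within 0.015 rad) and fully home on the gasket of the sifter's seat, both ears between their clips, and the keeper is swung across over the ear to within 0.12 rad of its stop (all of step 2 and linear speed of screen_slot below 0.01 m/s); the robot touches nothing.
It fails at once if the screen is forced against the sifter with more than 50 N (the forces at all touching places added up, the clips' squeeze of some 15 N included) (contact force between screen_slot and sifter above 50 N).
It fails at once if the gripper or arm pushes on the sifter with more than 30 N (contact force between the arm and sifter above 30 N).
It fails at once if the round-holed screen or another thing on the counter is shifted by more than 25 mm (distance of any of bowl, bottle_a, bottle_b, jar, scoop, screen_round from where it was at the start of the episode above 0.025 m).
It fails at once if a bottle or the jar is tipped over (angle between any of bottle_a, bottle_b, jar's own z axis and vertical above 0.5 rad).
It also fails if it takes over 70 s, if anything falls off the work surface, if the arm or the gripper's body presses on something with over 40 N, if the wrist force passes 120 N, or if a joint passes its speed limit or range.

## Working session

There is one attempt and no reset: what is moved stays moved. The work goes in short steps, Python scripts to look and compute and a shell command to move; the robot and the scene stay as the last step left them, time stands still between calls to the robot, and variables do not carry over. Pictures are saved under pics/ and viewed, at most 10 in all, crops included, and the job is handed in when it is done.

```bash
ls; mkdir -p pics; cat > h.py <<'E'
import numpy as np, cv2
from rig import ctrl, vision
def cam(n):
    m=vision.camera_model(n); R=cv2.Rodrigues(np.array(m["rvec"],float))[0]; return np.array(m["K"],float),R,np.array(m["tvec"],float).ravel()
def pts(n,depth,c=None):
    K,R,t=c or cam(n); v,u=np.indices(depth.shape)
    P=np.stack([(u-K[0,2])/K[0,0]*depth,(v-K[1,2])/K[1,1]*depth,depth],-1)
    return (P-t)@R
def ray(c,u,v,z):
    K,R,t=c; d=R.T@np.linalg.inv(K)@[u,v,1]; o=-R.T@t; return o+d*(z-o[2])/d[2]
def proj(c,P):
    K,R,t=c; p=K@(R@np.array(P,float)+t); return p[:2]/p[2]
E
python3 - <<'E'
from h import *
s=ctrl.read_state(); print({k:np.round(v,3) for k,v in s.items()}, ctrl.tip_reach)
for n in ["scene","side"]:
    c=cam(n); im,d=vision.snapshot(n); np.savez(n+".npz",im=im,d=d); cv2.imwrite(f"pics/{n}.png",im[...,::-1]); print(n,np.round(-c[1].T@c[2],3),c[0][0,0])
E
```

```text
pics
{'time_s': np.float64(0.0), 'joint_pos': array([-1.51 ,  0.313,  1.498,  0.   ,  1.331, -0.223]), 'joint_vel': array([ 0.001,  0.   ,  0.   , -0.001,  0.001, -0.   ]), 'joint_efforts': array([-0.0000e+00, -4.1227e+01, -2.5974e+01, -0.0000e+00,  4.0000e-03,
        0.0000e+00]), 'eef_pos': array([ 0.147, -0.504,  0.25 ]), 'tcp_rot': array([-3.14 , -0.   ,  0.284]), 'ft_force': array([-0.043, -0.298, -0.276]), 'wrist_torque': array([ 0.027, -0.042, -0.072]), 'grasp_force': np.float64(0.0), 'finger_gap': np.float64(0.998)} 0.019
scene [ 1.406 -1.009  0.991] 503.00458613166444
side [0.076 0.816 0.918] 402.39880273586255
```

View pics/scene.png

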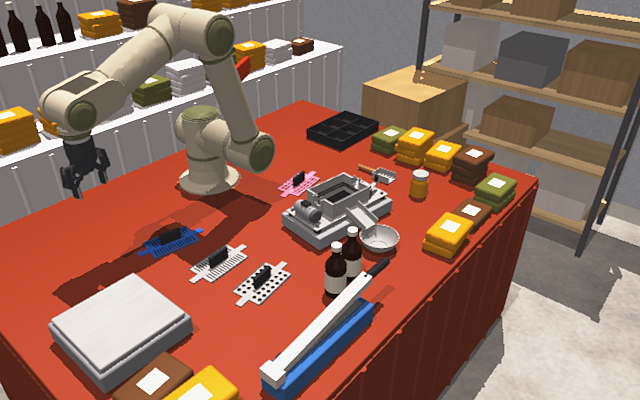

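View pics/side.png

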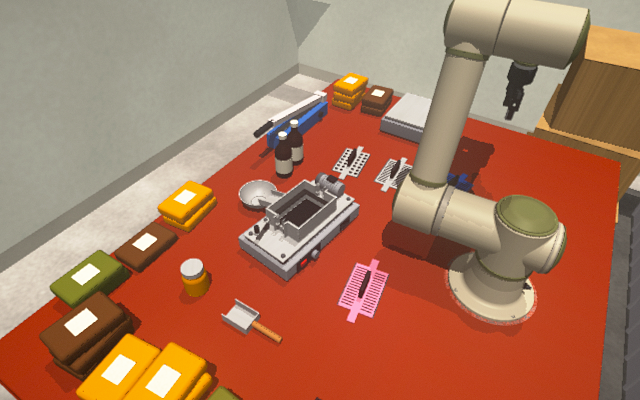

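The scene view shows four screen-shaped things: blue (170,240), pink (298,182), steel with slots (218,263) and steel with round holes (262,284). The steel slotted one at (218,263) fits the description. The sifter is at (338,208), with the bowl at (380,238) and the bottles at (335,270) and (352,250). I'll confirm the screen in a crop and measure it and the sifter.

```bash
python3 - <<'E'
from h import *
for n,box in [("scene",(180,225,255,290)),("side",(370,150,412,192))]:
    f=np.load(n+".npz"); im,d=f["im"],f["d"]; P=pts(n,d); 
    hsv=cv2.cvtColor(im,cv2.COLOR_RGB2HSV)
    x0,y0,x1,y1=box
    m=np.zeros(d.shape,bool); m[y0:y1,x0:x1]=True
    st=m&(hsv[...,1]<90)&(P[...,2]<.02)&(P[...,2]>-.01)&(d>0)
    hd=m&(P[...,2]>.025)&(P[...,2]<.06)&(d>0)
    for nm,k in (("steel",st),("handle",hd)):
        q=P[k]; 
        if len(q)<5: print(n,nm,len(q)); continue
        c=q[:,:2]; r=cv2.minAreaRect(c.astype(np.float32)*1000)
        print(n,nm,len(q),np.round(q.mean(0),4),np.round(np.percentile(q[:,2],[5,50,95]),3),r)
    # sifter
    X=P[...,0];Y=P[...,1];Z=P[...,2]
    g=(d>0)&(hsv[...,1]<90)&(X>.2)&(X<.8)&(abs(Y)<.35)
    k=g&(Z>.046)&(Z<.062); q=P[k]
    k2=g&(Z>.12)&(Z<.15); q2=P[k2]
    print(n,"plinth",len(q),cv2.minAreaRect(q[:,:2].astype(np.float32)*1000),"walltop",len(q2),cv2.minAreaRect(q2[:,:2].astype(np.float32)*1000), np.histogram(q2[:,2],6))
f=np.load("scene.npz")["im"][...,::-1]
a=cv2.resize(f[220:300,180:300],(600,400),interpolation=cv2.INTER_CUBIC)
cv2.imwrite("pics/crop1.png",a)
b=cv2.resize(f[160:255,275:405],(780,570),interpolation=cv2.INTER_CUBIC)
cv2.imwrite("pics/crop2.png",b)
E
```

```text
scene steel 1265 [ 0.4431 -0.3122  0.0041] [-0.     0.004  0.009] ((386.20819091796875, -288.8794860839844), (195.455810546875, 378.9631042480469), 58.744144439697266)
scene handle 158 [ 0.4255 -0.3072  0.0369] [0.026 0.038 0.045] ((410.68487548828125, -307.61236572265625), (348.3401794433594, 70.29264831542969), 8.588733673095703)
scene plinth 1104 ((504.89031982421875, -27.09210205078125), (593.357177734375, 575.8357543945312), 4.807589530944824) walltop 458 ((520.6564331054688, -36.76678466796875), (400.3284606933594, 491.2266540527344), 25.067609786987305) (array([254, 136,  28,  11,  11,  18]), array([0.12000049, 0.12493734, 0.12987419, 0.13481104, 0.13974789,
       0.14468474, 0.14962159]))
side steel 646 [ 0.42   -0.2963  0.005 ] [0.002 0.005 0.009] ((421.1225891113281, -304.99981689453125), (95.95512390136719, 218.03781127929688), 1.770876407623291)
side handle 69 [ 0.4138 -0.2969  0.0399] [0.028 0.041 0.047] ((415.2213439941406, -303.7119445800781), (13.49915599822998, 78.98949432373047), 2.346234083175659)
side plinth 1496 ((548.3373413085938, -80.15130615234375), (727.7921752929688, 430.10406494140625), 67.2146987915039) walltop 642 ((595.5849609375, 5.09014892578125), (223.83224487304688, 476.7547912597656), 25.414518356323242) (array([282, 275,  51,  14,   9,  11]), array([0.1200092 , 0.12499549, 0.12998179, 0.13496808, 0.13995437,
       0.14494067, 0.14992696]))
```

View pics/crop1.png

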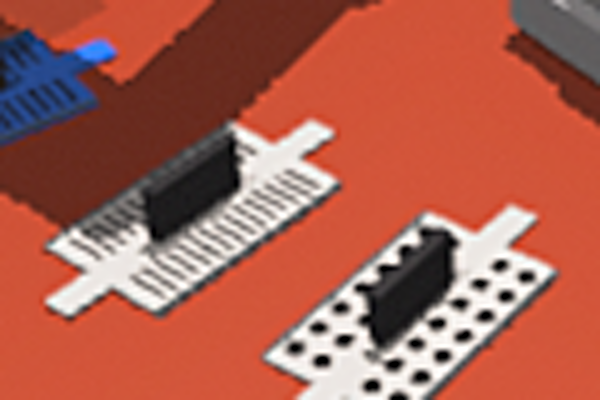

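View pics/crop2.png

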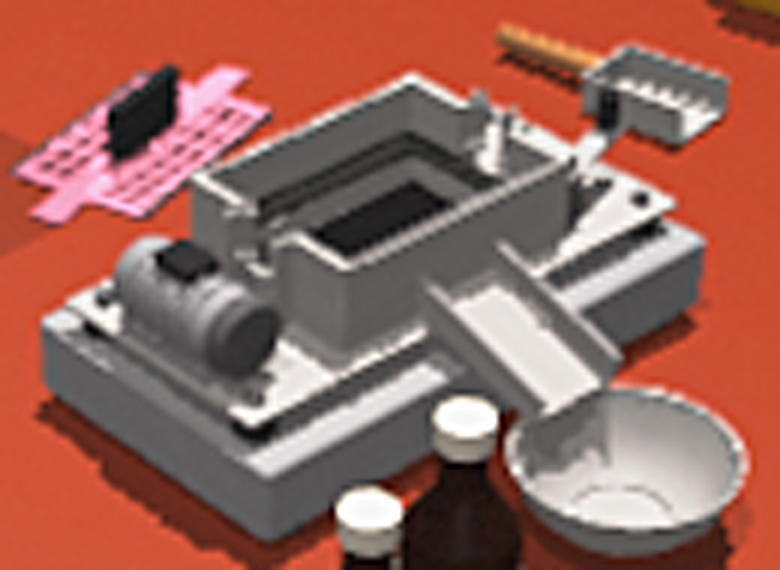

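The crop confirms the plain-steel screen with long slots at (218,263), handle at about world (0.418,-0.305). The one beside it has round holes. In the sifter crop, the keeper's black pin is at about (376,178) in the full image. It points outward and the motor end faces -y. I'll move above the screen now.

```bash
python3 -m handwheel '[[4,-1.4,0,0,0,0,1],[4,-1.4,0,0,0,0,1],[4,-1.4,0,0,0,0,1],[4,-1.4,0,0,0,0,1],[4,-1.4,0,0,0,0,1],[4,-1.4,0,0,0,0,1],[4,-1.4,0,0,0,0,1],[4,-1.4,0,0,0,0,1]]'
python3 -m handwheel '[[0,0,0,0,0,-0.15,1],[0,0,0,0,0,-0.15,1],[0,0,0,0,0,-0.15,1],[0,0,0,0,0,-0.15,1],[0,0,0,0,0,-0.15,1],[0,0,0,0,0,-0.15,1],[0,0,0,0,0,-0.15,1],[0,0,0,0,0,-0.15,1]]'
python3 -m handwheel '[[0,0,0,0,0,-0.09,1],[0,0,0,0,0,0,1],[0,0,0,0,0,0,1]]'
python3 - <<'E'
from h import *
c=cam("scene")
L,B,R=[ray(c,275+u/6,160+v/6,.054)[:2] for u,v in ((42,318),(265,462),(705,240))]
print("corners",L,B,R,np.linalg.norm(B-L),np.linalg.norm(R-B),"centre",(L+R)/2,"axis y deg",np.degrees(np.arctan2(*(R-B)[::-1])))
s=ctrl.read_state(); c=cam("wrist"); im,d=vision.snapshot("wrist"); P=pts("wrist",d,c)
np.savez("w1.npz",im=im,d=d); print(np.round(s["eef_pos"],4),np.round(s["tcp_rot"],4),s["time_s"],"cam",np.round(-c[1].T@c[2],3))
cv2.imwrite("pics/w1.png",im[...,::-1])
hsv=cv2.cvtColor(im,cv2.COLOR_RGB2HSV); dx=P[...,:2]-[.418,-.303]
near=(d>0)&(np.hypot(dx[...,0],dx[...,1])<.13)
for nm,k in (("steel",near&(hsv[...,1]<90)&(P[...,2]<.015)&(hsv[...,2]>120)),("handle",near&(P[...,2]>.038)&(P[...,2]<.05))):
    n,lab,st,_=cv2.connectedComponentsWithStats(k.astype(np.uint8)); 
    i=1+np.argmax(st[1:,4]); q=P[lab==i]
    print(nm,len(q),np.median(q[:,2]),cv2.minAreaRect(q[:,:2].astype(np.float32)*1000))
E
```

```text
time_s: 0.9
eef_pos: [0.424, -0.3055, 0.2501]
tcp_rot: [-3.141, 0.0, 0.284]
ft_force: [-0.2, -1.3, -0.3]
finger_gap: 0.999
grasp_force: 0.0
time_s: 1.7
eef_pos: [0.4227, -0.3068, 0.2499]
tcp_rot: [-3.141, -0.001, 1.49]
ft_force: [0.4, 0.5, -0.6]
finger_gap: 1.001
grasp_force: 0.0
time_s: 2.0
eef_pos: [0.4228, -0.3068, 0.2501]
tcp_rot: [-3.141, -0.0, 1.571]
ft_force: [-0.4, -0.3, -0.8]
finger_gap: 1.003
grasp_force: 0.0
corners [ 0.43322364 -0.0406266 ] [ 0.61050008 -0.06041546] [0.66562687 0.2640022 ] 0.17837750767055324 0.3290680486309844 centre [0.54942526 0.1116878 ] axis y deg 80.35611114621287
[ 0.4228 -0.3068  0.2501] [-3.1413e+00 -3.0000e-04  1.5713e+00] 2.0 cam [ 0.422 -0.229  0.375]
steel 8001 0.005425393922499993 ((417.53619384765625, -302.0119323730469), (99.87997436523438, 217.89004516601562), 3.0787394046783447)
handle 572 0.04491385823624212 ((417.1372375488281, -302.0904541015625), (12.014444351196289, 69.12942504882812), 2.679779291152954)
```

The screen's centre measures (0.4175,-0.302), turned +2.9°, with size and heights matching the description (100x218 mm, handle top at 45 mm). Descending to grasp it.

```bash
python3 -m handwheel '[[0.5,-0.5,0,0,0,-0.05,0.6],[0,0,4,0,0,0,0.6],[0,0,4,0,0,0,0.6],[0,0,4,0,0,0,0.6],[0,0,4,0,0,0,0.6],[0,0,3,0,0,0,0.6],[0,0,2,0,0,0,0.6],[0,0,0.5,0,0,0,0.6]]' 60
python3 -m handwheel '[[0,0,0,0,0,0,0.6],[0,0,0,0,0,0,0],[0,0,0,0,0,0,0],[0,0,0,0,0,0,0],[0,0,0,0,0,0,0],[0,0,0,0,0,0,0],[0,0,0,0,0,0,0],[0,0,0,0,0,0,0]]' 60
```

```text
time_s: 2.85
eef_pos: [0.417, -0.3011, 0.0333]
tcp_rot: [-3.139, -0.003, 1.622]
ft_force: [0.5, -0.3, 0.9]
finger_gap: 0.605
grasp_force: 0.0
time_s: 3.65
eef_pos: [0.4182, -0.3023, 0.0364]
tcp_rot: [3.14, 0.002, 1.624]
ft_force: [0.1, 0.7, 6.1]
finger_gap: 0.128
grasp_force: 59.8
```

Before carrying the screen, I'll look at the sifter with the wrist camera unobstructed. Release, rise and look.

```bash
python3 -m handwheel '[[0,0,0,0,0,0,0.6],[0,0,0,0,0,0,0.6],[0,0,0,0,0,0,0.6],[0,0,-4,0,0,0,0.6],[0,0,-4,0,0,0,0.6],[0,0,-4,0,0,0,0.6],[0,0,-4,0,0,0,0.6],[0,0,-4,0,0,0,0.6]]'
python3 -m handwheel '[[4,1.7,-2,0,0,0,0.6],[4,1.7,-2,0,0,0,0.6],[4,1.7,-2,0,0,0,0.6],[4,1.7,-2,0,0,0,0.6],[4,1.7,-2,0,0,0,0.6],[4,1.7,0,0,0,0,0.6],[4,1.7,0,0,0,0,0.6],[4,1.7,0,0,0,0,0.6]]'
python3 -m handwheel '[[1,0,0,0,0,0.11,0.6],[0,0,0,0,0,0.11,0.6],[0,0,0,0,0,0,0.6],[0,0,0,0,0,0,0.6]]'
python3 - <<'E'
from h import *
s=ctrl.read_state(); c=cam("wrist"); im,d=vision.snapshot("wrist"); P=pts("wrist",d,c)
np.savez("w2.npz",im=im,d=d,K=c[0],R=c[1],t=c[2]); print(np.round(s["eef_pos"],4),np.round(s["tcp_rot"],4),"cam",np.round(-c[1].T@c[2],3),c[1][2],c[0][0,0])
cv2.imwrite("pics/w2.png",im[...,::-1])
E
```

```text
time_s: 4.45
eef_pos: [0.4176, -0.3016, 0.237]
tcp_rot: [3.142, -0.0, 1.624]
ft_force: [-0.0, -0.2, 0.3]
finger_gap: 0.6
grasp_force: 0.0
time_s: 5.25
eef_pos: [0.5369, 0.0267, 0.3354]
tcp_rot: [3.141, 0.0, 1.624]
ft_force: [-0.3, -0.4, -0.7]
finger_gap: 0.601
grasp_force: 0.0
time_s: 5.65
eef_pos: [0.5361, 0.0347, 0.3352]
tcp_rot: [-3.141, 0.0, 1.406]
ft_force: [0.4, 0.3, 0.1]
finger_gap: 0.603
grasp_force: 0.0
[0.5361 0.0347 0.3352] [-3.1414  0.      1.4064] cam [0.548 0.112 0.46 ] [-0.04935278 -0.29581322 -0.95397004] 282.84226685603295
```

View pics/w2.png

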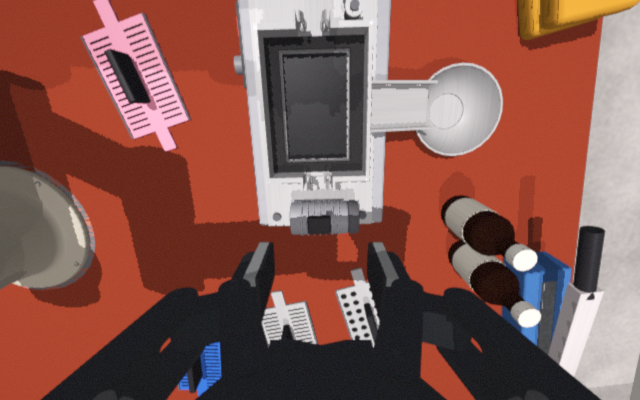

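The wrist view shows the box centred at about (315,103), the motor at (325,215), the minus slot clips at (318,182), the plus clips at (312,20) and the keeper pin at (352,5). I'll go 9 cm farther along tool x to bring it all into view.

```bash
python3 -m handwheel '[[4.5,0,0,0,0,0,0.6],[4.5,0,0,0,0,0,0.6],[0,0,0,0,0,0,0.6],[0,0,0,0,0,0,0.6]]'
python3 - <<'E'
from h import *
s=ctrl.read_state(); c=cam("wrist"); im,d=vision.snapshot("wrist"); P=pts("wrist",d,c)
np.savez("w3.npz",im=im,d=d,K=c[0],R=c[1],t=c[2]); print(np.round(s["eef_pos"],4),np.round(s["tcp_rot"],4))
hsv=cv2.cvtColor(im,cv2.COLOR_RGB2HSV)
X,Y,Z=P[...,0],P[...,1],P[...,2]
near=(d>0)&(hsv[...,1]<110)&(np.hypot(X-.549,Y-.112)<.22)
h,e=np.histogram(Z[near],np.arange(.04,.16,.002)); print([(round(a,3),int(b)) for a,b in zip(e,h) if b>150])
c0=proj(c,[.549,.112,.1]); print("centre px",c0)
cr=im[20:340,160:520]; cv2.imwrite("pics/w3.png",cv2.resize(cr,(675,600),interpolation=cv2.INTER_CUBIC)[...,::-1])
E
```

```text
time_s: 6.1
eef_pos: [0.5511, 0.1237, 0.3351]
tcp_rot: [-3.141, 0.0, 1.406]
ft_force: [-0.6, 0.3, -0.5]
finger_gap: 0.601
grasp_force: 0.0
[0.5511 0.1237 0.3351] [-3.1413e+00  3.0000e-04  1.4062e+00]
[(np.float64(0.05), 180), (np.float64(0.052), 531), (np.float64(0.054), 2801), (np.float64(0.056), 847), (np.float64(0.058), 157), (np.float64(0.06), 153), (np.float64(0.062), 154), (np.float64(0.064), 183), (np.float64(0.066), 160), (np.float64(0.068), 185), (np.float64(0.07), 1002), (np.float64(0.072), 9293), (np.float64(0.074), 4500), (np.float64(0.076), 445), (np.float64(0.078), 240), (np.float64(0.082), 175), (np.float64(0.086), 151), (np.float64(0.09), 166), (np.float64(0.092), 537), (np.float64(0.094), 3402), (np.float64(0.096), 539), (np.float64(0.1), 161), (np.float64(0.102), 238), (np.float64(0.104), 455), (np.float64(0.106), 548), (np.float64(0.108), 213), (np.float64(0.11), 261), (np.float64(0.112), 227), (np.float64(0.114), 232), (np.float64(0.116), 267), (np.float64(0.118), 315), (np.float64(0.12), 425), (np.float64(0.122), 416), (np.float64(0.124), 276), (np.float64(0.126), 1417), (np.float64(0.128), 330), (np.float64(0.13), 314)]
centre px [321.10664802 182.90180839]
```

View pics/w3.png

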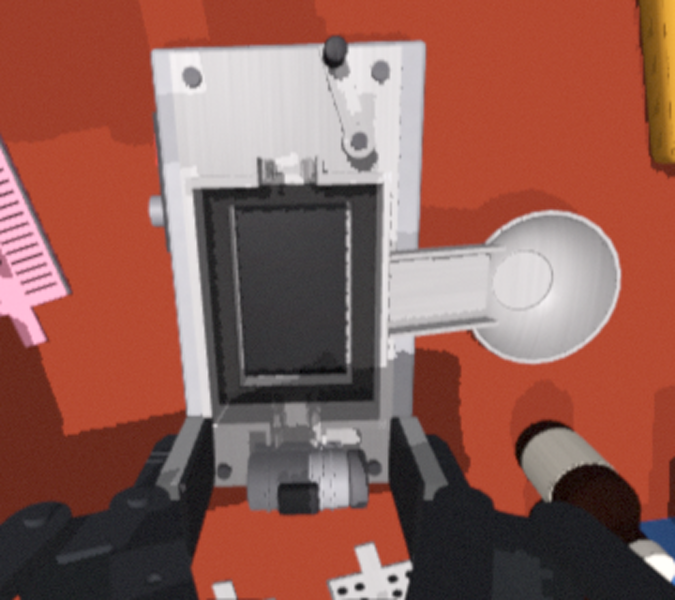

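The crop shows the open box with a dark gasket ring centred at about (295,295). The clips are at (288,170) and (293,415), the keeper pivot at (358,143) and the pin at (335,50), swung outward. Gasket and rim heights, less the 1 mm bias, put the seat at about 94 mm, so the deck stands 6 mm low. Next I'll get the rim rectangle, clips and pin.

```bash
python3 - <<'E'
from h import *
for f in ("w2","w3"):
    g=np.load(f+".npz"); im,d=g["im"],g["d"]; c=(g["K"],g["R"],g["t"]); P=pts("",d,c); P[...,2]-=.001
    hsv=cv2.cvtColor(im,cv2.COLOR_RGB2HSV); X,Y,Z=P[...,0],P[...,1],P[...,2]
    near=(d>0)&(hsv[...,1]<110)&(np.hypot(X-.549,Y-.112)<.15)
    k=(near&(abs(Z-.126)<.0025)&(hsv[...,2]>110)).astype(np.uint8)
    n,lab,st,_=cv2.connectedComponentsWithStats(k,connectivity=8)
    a=np.radians(-9.6)
    def rep(nm,q):
        if len(q)<4: print(nm,len(q)); return
        print(f,nm,len(q),"z",np.round(np.median(q[:,2]),4),[np.round(v,4).tolist() if not np.isscalar(v) else round(v,2) for v in cv2.minAreaRect(q[:,:2].astype(np.float32)*1000)])
    U=(X-.549)*np.cos(a)+(Y-.112)*np.sin(a); V=-(X-.549)*np.sin(a)+(Y-.112)*np.cos(a)
    w=k.astype(bool)&(abs(U)<.08)&(abs(V)<.098); rep("rim",P[w])
    pl=(d>0)&(hsv[...,1]<110)&(abs(Z-.054)<.003)&(abs(U)<.11)&(abs(V)<.19); rep("plinth",P[pl])
    gk=(d>0)&(abs(Z-.094)<.003)&(abs(U)<.07)&(abs(V)<.09); rep("gasket",P[gk])
    # long walls: inner edge by side, slices along V
    for sgn in (1,-1):
        q=w&(abs(V)<.06)&(U*sgn>.04); 
        if q.sum()>20:
            p=np.polyfit(V[q],U[q],1); print(f,"wall",sgn,q.sum(),"U range",np.round(np.percentile(U[q]-p[0]*V[q],[2,50,98]),4),"slope deg",np.degrees(p[0]))
    for sgn in (1,-1):
        q=near&(abs(V-sgn*.088)<.02)&(abs(U)<.035)&(Z>.129)&(Z<.14)
        print(f,"clip",sgn,q.sum(),np.round(sorted(U[q]),3)[::max(1,q.sum()//12)],"V",np.round(np.percentile(V[q],[5,50,95]),3) if q.sum() else "")
    pin=(d>0)&(hsv[...,2]<70)&(V>.1)&(V<.19)&(abs(U)<.09)&(Z>.115)&(Z<.135); q=P[pin]
    if len(q): print(f,"pin",len(q),np.round(q.mean(0),4),np.round(np.c_[U[pin],V[pin]].mean(0),4),np.round(Z[pin].max(),4), cv2.minAreaRect(q[:,:2].astype(np.float32)*1000))
E
```

```text
w2 rim 2300 z 0.126 [[542.4332, 115.5603], [191.8816, 124.311], 82.2]
w2 plinth 4117 z 0.0542 [[540.1407, 96.226], [299.5726, 191.8736], 82.23]
w2 gasket 5587 z 0.094 [[551.9302, 114.8953], [174.4398, 135.5302], 82.21]
w2 wall 1 441 U range [0.0509 0.0528 0.055 ] slope deg -1.7985471478318833
w2 wall -1 452 U range [-0.0689 -0.0668 -0.0649] slope deg -1.7948536013812357
w2 clip 1 108 [-0.024 -0.023 -0.023 -0.022 -0.021 -0.021 -0.02   0.001  0.002  0.002
  0.003  0.004] V [0.086 0.09  0.095]
w2 clip -1 63 [-0.018 -0.018 -0.017 -0.017 -0.016 -0.016 -0.014  0.006  0.007  0.007
  0.008  0.009  0.009] V [-0.09  -0.085 -0.081]
w3 rim 1746 z 0.126 [[542.433, 115.5578], [190.7756, 124.3349], 82.19]
w3 plinth 3784 z 0.0542 [[546.981, 143.8911], [281.7993, 191.2681], 82.16]
w3 gasket 4400 z 0.094 [[551.9161, 113.6202], [172.1313, 136.164], 82.03]
w3 wall 1 339 U range [0.051  0.0529 0.0551] slope deg -1.7768238366520244
w3 wall -1 349 U range [-0.0689 -0.0667 -0.0648] slope deg -1.7696149757564799
w3 clip 1 76 [-0.024 -0.023 -0.022 -0.022 -0.021 -0.02  -0.02   0.001  0.001  0.002
  0.003  0.003  0.004] V [0.086 0.09  0.095]
w3 clip -1 52 [-0.018 -0.018 -0.017 -0.017 -0.016 -0.015 -0.015  0.005  0.007  0.008
  0.008  0.009  0.009] V [-0.09  -0.085 -0.081]
w3 pin 48 [0.59   0.2567 0.1252] [0.0163 0.1495] 0.1305 ((590.0791625976562, 257.22650146484375), (4.302634239196777, 10.888516426086426), 62.73878479003906)
```

Two views agree: the box centre is (0.5424,0.1156), its y axis at 82.2°, the seat at 94 mm, and the clip midpoint falls on the box centre. Going back to grip the screen.

```bash
python3 -m handwheel '[[0,0,0,0,0,-0.11,0.6],[0,0,0,0,0,-0.108,0.6],[-4.2,-1.55,0,0,0,0,0.6],[-4.2,-1.55,0,0,0,0,0.6],[-4.2,-1.55,0,0,0,0,0.6],[-4.2,-1.55,0,0,0,0,0.6],[-4.2,-1.55,0,0,0,0,0.6],[-4.2,-1.55,0,0,0,0,0.6]]'
python3 -m handwheel '[[-4.2,-1.55,0,0,0,0,0.6],[-4.2,-1.55,0,0,0,0,0.6],[-4.2,-1.55,0,0,0,0,0.6],[-4.0,-1.55,2,0,0,0,0.6],[0,0,4,0,0,0,0.6],[0,0,4,0,0,0,0.6],[0,0,4,0,0,0,0.6],[0,0,4,0,0,0,0.6]]'
```

```text
time_s: 6.95
eef_pos: [0.4695, -0.1355, 0.3356]
tcp_rot: [3.141, 0.001, 1.621]
ft_force: [-0.1, -0.1, 0.2]
finger_gap: 0.603
grasp_force: 0.0
time_s: 7.75
eef_pos: [0.4164, -0.3027, 0.1541]
tcp_rot: [3.141, 0.001, 1.62]
ft_force: [1.6, -0.9, 0.4]
finger_gap: 0.6
grasp_force: 0.0
```

```bash
cat > scr.py <<'E'
from h import *
def screen(cx,cy,z,save=None):
    s=ctrl.read_state(); c=cam("wrist"); im,d=vision.snapshot("wrist"); P=pts("wrist",d,c); P[...,2]-=.001
    if save: np.savez(save+".npz",im=im,d=d,K=c[0],R=c[1],t=c[2])
    print(np.round(s["eef_pos"],4),np.round(s["tcp_rot"],4),s["time_s"])
    hsv=cv2.cvtColor(im,cv2.COLOR_RGB2HSV); near=(d>0)&(np.hypot(P[...,0]-cx,P[...,1]-cy)<.13)
    for nm,k in (("steel",near&(hsv[...,1]<90)&(abs(P[...,2]-z-.004)<.006)&(hsv[...,2]>110)),("handle",near&(abs(P[...,2]-z-.044)<.004))):
        n,lab,st,_=cv2.connectedComponentsWithStats(k.astype(np.uint8))
        if n<2: print(nm,"none"); continue
        q=P[lab==1+np.argmax(st[1:,4])]
        print(nm,len(q),round(float(np.median(q[:,2])),4),cv2.minAreaRect(q[:,:2].astype(np.float32)*1000))
    return im,d,P
E
python3 -m handwheel '[[0,0,0,0,0,0,0.6],[0,0,0,0,0,0,0.6]]' | head -2
python3 -c "
from scr import *
screen(.4175,-.302,0)"
```

```text
time_s: 7.95
eef_pos: [0.4173, -0.3027, 0.1565]
[ 0.4173 -0.3027  0.1565] [3.1412e+00 6.0000e-04 1.6209e+00] 7.95
steel 11534 0.0043 ((419.0320739746094, -301.81805419921875), (97.50391387939453, 217.08837890625), 3.0953452587127686)
handle 1029 0.0439 ((417.693603515625, -301.866455078125), (11.931795120239258, 68.79325866699219), 2.744248390197754)
```

```bash
python3 -m handwheel '[[0.1,0,4,0,0,0,0.6],[0,0,4,0,0,0,0.6],[0,0,2.5,0,0,0,0.6],[0,0,1.5,0,0,0,0.6],[0,0,0,0,0,0,0.6],[0,0,0,0,0,0,0],[0,0,0,0,0,0,0],[0,0,0,0,0,0,0]]' 80
python3 -m handwheel '[[0,0,0,0,0,0,0],[0,0,0,0,0,0,0],[0,0,0,0,0,0,0],[0,0,0,0,0,0,0],[0,0,-1,0,0,0,0],[0,0,-4,0,0,0,0],[0,0,-4,0,0,0,0],[0,0,-4,0,0,0,0]]'
```

```text
time_s: 8.8
eef_pos: [0.4182, -0.3015, 0.037]
tcp_rot: [3.14, 0.002, 1.622]
ft_force: [-1.4, -1.0, 10.6]
finger_gap: 0.122
grasp_force: 79.1
time_s: 9.6
eef_pos: [0.4173, -0.3004, 0.1676]
tcp_rot: [-3.142, -0.0, 1.622]
ft_force: [0.4, -0.1, -3.8]
finger_gap: 0.124
grasp_force: 78.6
```

```bash
python3 -m handwheel '[[0,0,-4,0,0,0,0],[1,0.3,-4,0,0,0,0],[3,1.1,0,0,0,0,0],[3.7,1.35,0,0,0,0,0],[3.7,1.35,0,0,0,0,0],[3.7,1.35,0,0,0,0,0],[3.7,1.35,0,0,0,0,0],[3.7,1.35,0,0,0,0,0]]'
python3 -m handwheel '[[3.7,1.35,0,0,0,0,0],[3.7,1.35,0,0,0,0,0],[3.7,1.3,0,0,0,0,0],[3.5,1.2,0,0,0,0.0,0],[3.5,1.2,0,0,0,0,0],[0,0,0,0,0,0.1,0],[0,0,0,0,0,0.087,0],[0,0,0,0,0,0,0]]'
python3 -m handwheel '[[0,0,0,0,0,0,0],[0,0,0,0,0,0,0],[0,0,0,0,0,0,0]]'
python3 -c "
from scr import *
im,d,P=screen(.5424,.1156,.213,'w4')"
```

```text
time_s: 10.4
eef_pos: [0.4874, -0.0702, 0.2461]
tcp_rot: [3.141, 0.0, 1.622]
ft_force: [0.3, -0.1, -3.4]
finger_gap: 0.121
grasp_force: 78.7
time_s: 11.2
eef_pos: [0.5418, 0.1124, 0.2458]
tcp_rot: [-3.141, 0.0, 1.435]
ft_force: [0.1, -0.1, -3.4]
finger_gap: 0.124
grasp_force: 78.8
time_s: 11.5
eef_pos: [0.5421, 0.1119, 0.2455]
tcp_rot: [3.142, -0.0, 1.436]
ft_force: [-0.5, -0.3, -3.2]
finger_gap: 0.125
grasp_force: 78.8
[0.5421 0.1119 0.2455] [ 3.1416 -0.      1.4355] 11.5
steel 21284 0.2128 ((546.28076171875, 149.6778106689453), (138.1824188232422, 100.38824462890625), 81.94270324707031)
handle 262 0.2564 ((529.5350341796875, 115.08332824707031), (22.302112579345703, 13.61671257019043), 82.2934799194336)
```

The held screen is level with the target within about 1 mm in x, and 4 mm short along y. Its underside is 36.7 mm below the TCP. Correcting and descending to just above the clips.

```bash
python3 -m handwheel '[[0.42,0.05,0,0,0,0,0],[0,0,2,0,0,0,0],[0,0,2,0,0,0,0],[0,0,1.5,0,0,0,0],[0,0,0.7,0,0,0,0],[0,0,0,0,0,0,0],[0,0,0,0,0,0,0],[0,0,0,0,0,0,0]]'
python3 - <<'E'
from scr import *
im,d,P=screen(.5424,.1156,.147,'w5')
hsv=cv2.cvtColor(im,cv2.COLOR_RGB2HSV)
U=(P[...,0]-.5424)*.9907-(P[...,1]-.1156)*.1357; V=(P[...,0]-.5424)*.1357+(P[...,1]-.1156)*.9907; Z=P[...,2]
k=(d>0)&(abs(Z-.150)<.006)&(abs(U)<.06)&(V<.12)&(hsv[...,1]<90)
A=np.c_[U[k],V[k],np.ones(k.sum())]; print("plane tilt x,y",np.linalg.lstsq(A,Z[k],rcond=None)[0])
e=k&(V>.08); print("ear U",np.round(np.percentile(U[e],[1,99]),4),"Vmax",np.percentile(V[e],99.5))
q=(d>0)&(Z>.127)&(Z<.14)&(abs(U)<.03)&(abs(V-.088)<.015); print("clips",np.round(np.sort(U[q]),3)[::max(1,q.sum()//14)])
E
```

```text
time_s: 12.35
eef_pos: [0.5436, 0.1162, 0.1842]
tcp_rot: [3.14, -0.0, 1.435]
ft_force: [-0.3, 0.3, -3.8]
finger_gap: 0.119
grasp_force: 78.8
[0.5436 0.1162 0.1842] [ 3.1400e+00 -2.0000e-04  1.4348e+00] 12.35
steel 21379 0.1516 ((547.919921875, 154.0015869140625), (138.14642333984375, 100.55680847167969), 81.85030364990234)
handle 3497 0.1911 ((545.0960693359375, 116.22702026367188), (36.17079162597656, 67.93180847167969), 10.14023208618164)
plane tilt x,y [9.64228440e-05 1.07058770e-03 1.51644584e-01]
ear U [-0.0095  0.01  ] Vmax 0.10766950523028407
clips [-0.03  -0.018 -0.014 -0.013 -0.013 -0.012 -0.012 -0.011  0.012  0.012
  0.013  0.013  0.013  0.014  0.023]
```

The ear is centred between the clips (U from -9.5 to +10 mm against clips at ±12), its tip at 107.7 mm, and the screen is level. Lowering gently.

```bash
python3 -m handwheel '[[0,0,0.7,0,0,0,0],[0,0,0.5,0,0,0,0],[0,0,0.4,0,0,0,0],[0,0,0.4,0,0,0,0],[0,0,0,0,0,0,0]]'
python3 -m handwheel '[[0,0,0.4,0,0,0,0],[0,0,0.4,0,0,0,0],[0,0,0.4,0,0,0,0],[0,0,0,0,0,0,0]]'
```

```text
time_s: 12.9
eef_pos: [0.5432, 0.1162, 0.1628]
tcp_rot: [-3.141, -0.0, 1.435]
ft_force: [1.9, 0.2, -4.9]
finger_gap: 0.121
grasp_force: 78.6
time_s: 13.3
eef_pos: [0.5431, 0.1162, 0.1505]
tcp_rot: [-3.141, 0.0, 1.435]
ft_force: [2.1, 0.1, -5.5]
finger_gap: 0.123
grasp_force: 78.5
```

```bash
python3 -m handwheel '[[0,0.04,0.3,0,0,0,0],[0,0,0.3,0,0,0,0],[0,0,0.2,0,0,0,0],[0,0,0,0,0,0,0]]'
python3 -m handwheel '[[0,0,0.1,0,0,0,0],[0,0,0.1,0,0,0,0],[0,0,0,0,0,0,0]]'
```

```text
time_s: 13.7
eef_pos: [0.5434, 0.1162, 0.1428]
tcp_rot: [-3.141, 0.0, 1.435]
ft_force: [0.4, 0.3, -4.2]
finger_gap: 0.122
grasp_force: 79.1
time_s: 14.0
eef_pos: [0.5436, 0.1162, 0.1412]
tcp_rot: [-3.141, 0.0, 1.435]
ft_force: [0.3, 0.4, -1.9]
finger_gap: 0.119
grasp_force: 79.4
```

```bash
python3 -m handwheel '[[0,0,0.1,0,0,0,0],[0,0,0,0,0,0,0]]'; python3 -m handwheel '[[0,0,0.1,0,0,0,0],[0,0,0,0,0,0,0]]'; python3 -m handwheel '[[0,0,0.1,0,0,0,0],[0,0,0,0,0,0,0]]'
```

```text
time_s: 14.2
eef_pos: [0.5436, 0.1162, 0.1403]
tcp_rot: [3.142, -0.0, 1.435]
ft_force: [-0.9, -0.1, 0.0]
finger_gap: 0.129
grasp_force: 79.5
time_s: 14.4
eef_pos: [0.5438, 0.1162, 0.1398]
tcp_rot: [3.141, -0.0, 1.435]
ft_force: [-1.7, -0.4, 4.7]
finger_gap: 0.121
grasp_force: 80.3
time_s: 14.6
eef_pos: [0.5441, 0.1162, 0.1394]
tcp_rot: [3.14, -0.0, 1.435]
ft_force: [-2.1, 0.5, 9.1]
finger_gap: 0.129
grasp_force: 81.0
```

```bash
python3 -m handwheel '[[0,-0.05,0.1,0,0,0,0],[0,0,0,0,0,0,0]]'; python3 -m handwheel '[[0,0,0.1,0,0,0,0],[0,0,0,0,0,0,0]]'
```

```text
time_s: 14.8
eef_pos: [0.544, 0.1162, 0.139]
tcp_rot: [3.138, -0.0, 1.435]
ft_force: [-2.1, 0.6, 12.2]
finger_gap: 0.126
grasp_force: 81.4
time_s: 15.0
eef_pos: [0.5438, 0.1163, 0.1377]
tcp_rot: [3.139, -0.001, 1.435]
ft_force: [-1.3, 0.3, 8.4]
finger_gap: 0.123
grasp_force: 80.9
```

```bash
python3 -m handwheel '[[0,0,0.1,0,0,0,0],[0,0,0,0,0,0,0]]'; python3 -m handwheel '[[0,0,0.1,0,0,0,0],[0,0,0,0,0,0,0]]';python3 -m handwheel '[[0,0,0.1,0,0,0,0],[0,0,0,0,0,0,0]]'; python3 -m handwheel '[[0,0,0.1,0,0,0,0],[0,0,0,0,0,0,0]]'
```

```text
time_s: 15.2
eef_pos: [0.5435, 0.1163, 0.1358]
tcp_rot: [3.14, -0.0, 1.435]
ft_force: [0.5, 0.1, 3.6]
finger_gap: 0.124
grasp_force: 80.1
time_s: 15.4
eef_pos: [0.5433, 0.1162, 0.1343]
tcp_rot: [3.141, -0.0, 1.435]
ft_force: [0.1, 0.3, 2.3]
finger_gap: 0.123
grasp_force: 79.9
time_s: 15.6
eef_pos: [0.5431, 0.1161, 0.1329]
tcp_rot: [-3.141, 0.0, 1.435]
ft_force: [1.0, -0.8, 0.3]
finger_gap: 0.124
grasp_force: 79.5
time_s: 15.8
eef_pos: [0.5429, 0.1162, 0.1316]
tcp_rot: [-3.141, 0.0, 1.435]
ft_force: [2.8, -0.4, -5.9]
finger_gap: 0.123
grasp_force: 78.8
```

```bash
python3 -m handwheel '[[0,0.03,0.1,0,0,0,0],[0,0,0,0,0,0,0]]'; python3 -m handwheel '[[0,0,0.1,0,0,0,0],[0,0,0,0,0,0,0]]'
```

```text
time_s: 16.0
eef_pos: [0.5431, 0.1162, 0.1305]
tcp_rot: [-3.14, 0.0, 1.435]
ft_force: [2.5, 2.1, -7.4]
finger_gap: 0.127
grasp_force: 78.4
time_s: 16.2
eef_pos: [0.5432, 0.1162, 0.1303]
tcp_rot: [-3.141, 0.0, 1.435]
ft_force: [0.2, 0.2, -2.1]
finger_gap: 0.122
grasp_force: 79.3
```

Contact: the tool stopped at 130.3 mm as predicted. Press lightly (1 mm more), then release.

```bash
python3 -m handwheel '[[0,0,0.1,0,0,0,0],[0,0,0,0,0,0,0]]'; python3 -m handwheel '[[0,0,0.1,0,0,0,0],[0,0,0,0,0,0,0]]'
```

```text
time_s: 16.4
eef_pos: [0.5432, 0.1163, 0.1299]
tcp_rot: [-3.141, 0.0, 1.435]
ft_force: [-3.8, -0.8, 4.8]
finger_gap: 0.123
grasp_force: 80.4
time_s: 16.6
eef_pos: [0.5433, 0.1162, 0.1296]
tcp_rot: [3.141, 0.0, 1.435]
ft_force: [-7.3, 0.0, 10.1]
finger_gap: 0.123
grasp_force: 81.4
```

```bash
python3 -m handwheel '[[0,0,-0.1,0,0,0,0],[0,0,0,0,0,0,0.4],[0,0,0,0,0,0,0.4],[0,0,0,0,0,0,0.4],[0,0,0,0,0,0,0.4],[0,0,-2,0,0,0,0.4],[0,0,-3,0,0,0,0.4],[0,0,-4,0,0,0,0.4]]'
python3 -m handwheel '[[0,0,-4,0,0,0,0.4],[-2,0,-4,0,0,0,0.4],[0,0,0,0,0,0,0.4],[0,0,0,0,0,0,0.4],[0,0,0,0,0,0,0.4]]'
python3 - <<'E'
from scr import *
im,d,P=screen(.5424,.1156,.094,'w6')
hsv=cv2.cvtColor(im,cv2.COLOR_RGB2HSV)
U=(P[...,0]-.5424)*.9907-(P[...,1]-.1156)*.1357; V=(P[...,0]-.5424)*.1357+(P[...,1]-.1156)*.9907; Z=P[...,2]
k=(d>0)&(abs(Z-.098)<.006)&(abs(U)<.05)&(abs(V)<.075)&(hsv[...,2]>100)
A=np.c_[U[k],V[k],np.ones(k.sum())]; print(k.sum(),"plane tilt x,y",np.linalg.lstsq(A,Z[k],rcond=None)[0])
for s in (1,-1):
    e=(d>0)&(abs(Z-.098)<.004)&(s*V>.085)&(s*V<.115)&(abs(U)<.02); print("ear",s,e.sum(),np.round(np.median(P[e],0),4) if e.sum() else "", np.round(np.percentile(U[e],[2,98]),4) if e.sum() else "", np.max(s*V[e]) if e.sum() else "")
pin=(d>0)&(hsv[...,2]<70)&(V>.1)&(V<.19)&(abs(U)<.09)&(Z>.110)&(Z<.135); n,lab,st,_=cv2.connectedComponentsWithStats(pin.astype(np.uint8))
t=pin&(Z>.1265); print("pin UV",t.sum(),np.round([U[t].mean(),V[t].mean(),Z[t].max()],4))
a=im[0:330,140:500]; cv2.imwrite("pics/w6.png",cv2.resize(a,(648,594),interpolation=cv2.INTER_CUBIC)[...,::-1])
E
```

```text
time_s: 17.4
eef_pos: [0.5428, 0.1161, 0.2191]
tcp_rot: [-3.138, 0.0, 1.435]
ft_force: [0.5, -0.8, 0.4]
finger_gap: 0.398
grasp_force: 0.0
time_s: 17.9
eef_pos: [0.5404, 0.0965, 0.298]
tcp_rot: [-3.139, 0.0, 1.435]
ft_force: [-0.9, 0.7, -0.7]
finger_gap: 0.398
grasp_force: 0.0
[0.5404 0.0965 0.298 ] [-3.1393e+00  1.0000e-04  1.4348e+00] 17.9
steel 10092 0.0977 ((541.9556274414062, 114.49486541748047), (215.8751220703125, 99.62013244628906), 82.2513198852539)
handle 746 0.1372 ((541.8352661132812, 115.45576477050781), (68.76557922363281, 11.175551414489746), 82.58518981933594)
9591 plane tilt x,y [-0.00056537 -0.00050151  0.09771889]
ear 1 423 [0.5552 0.2109 0.0975] [-0.0097  0.0092] 0.1067743112637128
ear -1 270 [0.5289 0.0192 0.0975] [-0.0101  0.0088] 0.10909051356325988
pin UV 46 [0.0295 0.147  0.1302]
```

View pics/w6.png

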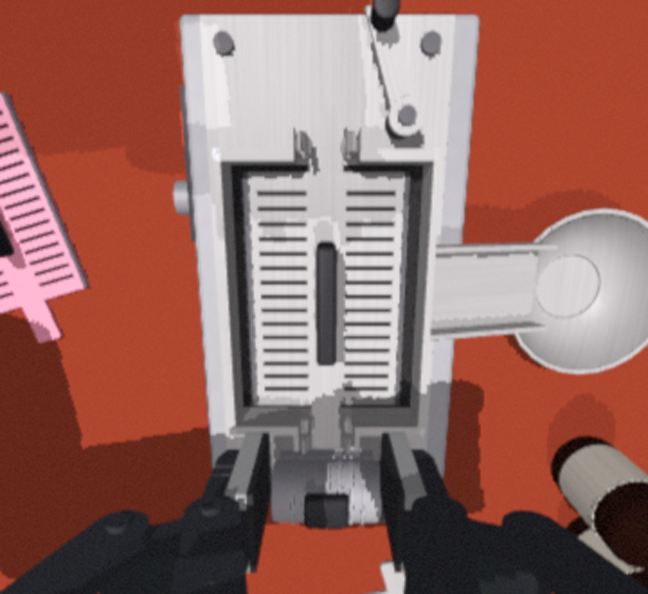

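The screen sits home: its steel rectangle is 216x99.6 mm, centred within 1 mm, its top at 97.7 mm, tilt under 0.001, both ears between the clips. The keeper still points outward, with pivot at crop (405,118) and pin at (383,10). Now close the fingers, move to the pin's outer side and check its position from there.

```bash
python3 -m handwheel '[[3,1,0,0,0,0,0],[3.8,1.2,0,0,0,0,0],[3.8,1.2,0,0,0,0,0],[3.8,1.2,0,0,0,0,0],[3.8,1.3,0,0,0,0,0],[0,0,0,0,0,0,0],[0,0,0,0,0,0,0],[0,0,0,0,0,0,0]]' 40
python3 - <<'E'
from h import *
s=ctrl.read_state(); c=cam("wrist"); im,d=vision.snapshot("wrist"); P=pts("wrist",d,c); P[...,2]-=.001
hsv=cv2.cvtColor(im,cv2.COLOR_RGB2HSV)
uv=lambda x,y:np.array([(x-.5424)*.9907-(y-.1156)*.1357,(x-.5424)*.1357+(y-.1156)*.9907])*1000
U,V=uv(P[...,0],P[...,1]); Z=P[...,2]
print("tcp uv",uv(*s["eef_pos"][:2]),s["eef_pos"][2],s["tcp_rot"])
pin=(d>0)&(hsv[...,2]<75)&(V>95)&(V<175)&(U>-15)&(U<65)&(Z>.108)&(Z<.134)
t=pin&(Z>.1265); print("pin",pin.sum(),U[pin].mean(),V[pin].mean(),"top",t.sum(),[(np.percentile(a[t],[3,97])).round(1) for a in (U,V)] if t.sum() else "")
print("pred px",proj(c,[.5424+.0275*.9907+.151*.1357,.1156-.0275*.1357+.151*.9907,.129]))
k=(d>0)&(abs(Z-.105)<.0025)&(V>95)&(V<175)&(U>-15)&(U<65)&(hsv[...,2]>90); print("bar",k.sum(),cv2.minAreaRect(np.c_[U[k],V[k]].astype(np.float32)))
cv2.imwrite("pics/w7.png",im[...,::-1])
E
```

```text
time_s: 18.75
eef_pos: [0.6236, 0.2681, 0.2989]
tcp_rot: [-3.141, 0.001, 1.434]
ft_force: [-0.9, -0.8, -0.6]
finger_gap: 0.001
grasp_force: 0.0
tcp uv [ 59.76757787 162.10273885] 0.29886611940175506 [-3.14066288e+00  5.03793668e-04  1.43431727e+00]
pin 93 31.09325114719769 154.41040633438516 top 47 [array([24.6, 35.5]), array([148.5, 158.1])]
pred px [291.73589224 196.69370653]
bar 487 ((37.008148193359375, 127.8367691040039), (65.57129669189453, 35.47331619262695), 89.55045318603516)
```

View pics/w7.png

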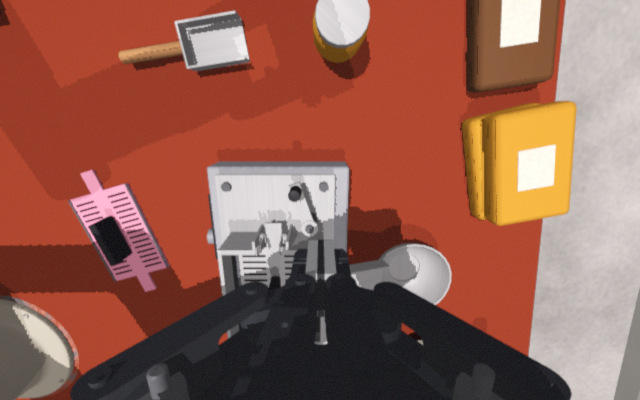

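The view shows the pin at (293,193) and the pivot at (310,230). The pin's top centre is at about (30,152) mm in deck axes (q about 1.27), clear of the fingers' way down at (60,162). Descending beside it.

```bash
python3 -m handwheel '[[0,0.2,4,0,0,0,0],[0,0,4,0,0,0,0],[0,0,4,0,0,0,0],[0,0,3,0,0,0,0],[0,0,1.2,0,0,0,0],[0,0,0.6,0,0,0,0],[0,0,0,0,0,0,0],[0,0,0,0,0,0,0]]'
```

```text
time_s: 19.6
eef_pos: [0.6265, 0.2685, 0.1332]
tcp_rot: [3.139, -0.001, 1.435]
ft_force: [-0.9, 0.6, 0.5]
finger_gap: 0.0
grasp_force: 0.0
```

```bash
python3 -m handwheel '[[-0.2,-0.7,0,0,0,0,0],[-0.2,-0.7,0,0,0,0,0],[0,-0.5,0,0,0,0,0],[0,-0.45,0,0,0,0,0],[-0.1,-0.5,0,0,0,0,0],[-0.15,-0.6,0,0,0,0,0],[-0.3,-0.6,0,0,0,0,0],[-0.4,-0.6,0,0,0,0,0]]'
python3 -m handwheel '[[-0.4,-0.5,0,0,0,0,0],[-0.5,-0.4,0,0,0,0,0],[-0.5,-0.35,0,0,0,0,0],[-0.5,-0.3,0,0,0,0,0],[0,0,0,0,0,0,0]]'
```

```text
time_s: 20.4
eef_pos: [0.5774, 0.2612, 0.1313]
tcp_rot: [3.141, -0.0, 1.435]
ft_force: [1.9, 1.2, -0.0]
finger_gap: 0.002
grasp_force: 0.8
time_s: 20.9
eef_pos: [0.5596, 0.244, 0.1313]
tcp_rot: [-3.141, 0.0, 1.434]
ft_force: [-0.1, -0.1, -0.3]
finger_gap: 0.001
grasp_force: 0.0
```

```bash
python3 -m handwheel '[[-0.3,-0.2,0,0,0,0,0],[-0.3,-0.2,0,0,0,0,0],[0,0,0,0,0,0,0]]'; python3 -m handwheel '[[-0.15,0,0,0,0,0,0],[0,0,0,0,0,0,0]]'; python3 -m handwheel '[[-0.1,0,0,0,0,0,0],[0,0,0,0,0,0,0]]'
```

```text
time_s: 21.2
eef_pos: [0.555, 0.2389, 0.1313]
tcp_rot: [-3.141, 0.0, 1.435]
ft_force: [-0.2, -0.6, -0.5]
finger_gap: 0.002
grasp_force: 0.0
time_s: 21.4
eef_pos: [0.555, 0.2377, 0.1312]
tcp_rot: [-3.141, 0.0, 1.435]
ft_force: [0.2, 0.7, 0.5]
finger_gap: -0.002
grasp_force: 0.2
time_s: 21.6
eef_pos: [0.5549, 0.2367, 0.1312]
tcp_rot: [-3.141, 0.0, 1.435]
ft_force: [-0.3, 1.1, 0.5]
finger_gap: 0.002
grasp_force: 0.4
```

```bash
for i in 1; do python3 -m handwheel '[[-0.1,0,0,0,0,0,0],[0,0,0,0,0,0,0]]'; python3 -m handwheel '[[-0.1,0,0,0,0,0,0],[0,0,0,0,0,0,0]]'; python3 -m handwheel '[[-0.1,0,0,0,0,0,0],[0,0,0,0,0,0,0]]'; done | grep -E "pos|ft"
```

```text
eef_pos: [0.5547, 0.2361, 0.1313]
ft_force: [-0.6, 4.1, -0.7]
eef_pos: [0.5547, 0.2359, 0.1314]
ft_force: [1.1, 8.9, -1.2]
eef_pos: [0.5547, 0.2357, 0.1314]
ft_force: [2.9, 14.0, -3.2]
```

The keeper is hard at its stop (14 N, no travel). Back off, rise and check.

```bash
python3 -m handwheel '[[0.5,0,0,0,0,0,0],[1.5,0,0,0,0,0,0],[0,0,-3,0,0,0,0],[0,0,-4,0,0,0,0],[-3,0,-4,0,0,0,0],[-4,0,-4,0,0,0,0],[-4,0,0,0,0,0,0],[0,0,0,0,0,0,0]]'
python3 -m handwheel '[[0,0,0,0,0,0,0],[0,0,0,0,0,0,0]]' | head -3
python3 - <<'E'
from scr import *
im,d,P=screen(.5424,.1156,.094,'w8')
hsv=cv2.cvtColor(im,cv2.COLOR_RGB2HSV)
U=((P[...,0]-.5424)*.9907-(P[...,1]-.1156)*.1357)*1000; V=((P[...,0]-.5424)*.1357+(P[...,1]-.1156)*.9907)*1000; Z=P[...,2]
t=(d>0)&(hsv[...,2]<75)&(V>92)&(V<175)&(U>-25)&(U<65)&(Z>.1255)&(Z<.134); print("pin top",t.sum(),[(np.percentile(a[t],[3,97])).round(1) for a in (U,V)])
k=(d>0)&(abs(Z-.098)<.006)&(abs(U)<50)&(abs(V)<75)&(hsv[...,2]>100)
A=np.c_[U[k],V[k],np.ones(k.sum())]; print(k.sum(),"plane",np.linalg.lstsq(A,Z[k]*1000,rcond=None)[0])
a=im[60:360,140:500]; cv2.imwrite("pics/w8.png",cv2.resize(a,(720,600),interpolation=cv2.INTER_CUBIC)[...,::-1])
E
```

```text
time_s: 23.0
eef_pos: [0.5432, 0.1462, 0.278]
tcp_rot: [3.139, 0.001, 1.431]
ft_force: [-0.6, 0.1, -0.4]
finger_gap: -0.001
grasp_force: 0.0
time_s: 23.2
eef_pos: [0.5429, 0.1501, 0.2763]
tcp_rot: [-3.141, 0.0, 1.436]
[0.5429 0.1501 0.2763] [-3.1408e+00  1.0000e-04  1.4356e+00] 23.2
steel 7767 0.0977 ((543.856201171875, 128.39007568359375), (167.07850646972656, 99.54515075683594), 82.1749038696289)
handle 536 0.1372 ((543.9070434570312, 125.87271118164062), (47.69593048095703, 11.314590454101562), 82.3171157836914)
pin top 89 [array([-9.7,  0.8]), array([ 98.8, 106.9])]
7533 plane [-1.35607760e-03 -4.12466889e-04  9.76553735e+01]
```

View pics/w8.png

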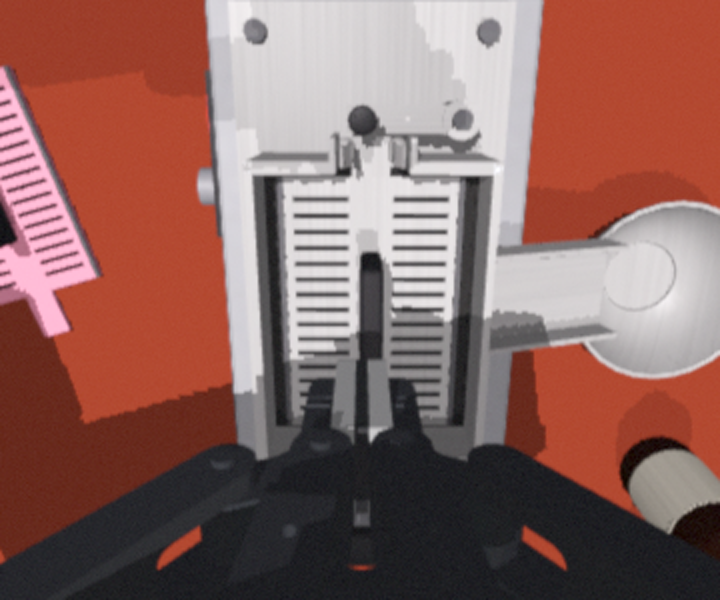

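The keeper bar runs from its pivot (462,120) to the pin (362,120), across the ear. The pin is at (-4.5,103) mm, against (-5,104) for shut. The screen is still flat at 97.7 mm, and the arm is clear.

```bash
python3 -c "
from rig import close_job
print(close_job())"
```

```text
the job is handed in; nothing more can be done
None
```

The slotted screen sits flat and home on its seat, the keeper is swung across against its stop, the arm is clear and the job is handed in; the hand-in returned no verdict.

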